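Return the lathe accessories to their fitted tray

TASK

Put the four lathe accessories that lie scattered on the rubber mat back into the fitted wooden tray, each in the pocket cut to its shape: the faceplate with the hub, the worm screw, the six-sided spindle adapter and the T-handled chuck key. Set each one down without dropping it, so that it stands or lies flat on the floor of its pocket. The flat ring and the L-shaped hex key have no pocket: leave them where they are.

Things in the scene. Friction and masses are not known exactly. Their poses are not given: they have to be found in the camera images.
- faceplate_mid (a point): Lathe faceplate lying on its flange, hub up: steel disc 80 mm across and 8 mm thick with eight screw holes, on it a round hub 45 mm across with a dark bore; 46 mm high in all, about 0.5 kg. Point: on its axis, 23 mm above its underside; z up. Its hub (from 8 to 46 mm above the underside) is what to grip. Like all the loose things it starts on a black rubber mat 3 mm thick.
- worm_screw_mid (a point): Worm screw (screw-chuck insert) standing on its base: dark steel round base 36 mm across and 16 mm high with a coarse wood screw 12 mm across standing up from it to a point; 56 mm high in all, about 0.15 kg. Point: on its axis, 28 mm above its underside; z up. It can be gripped by the screw (12 mm thick from 16 to 53 mm above the underside).
- adapter_mid (a point): Spindle adapter standing on its flange: steel hexagon 46 mm across flats and 14 mm high, on it a round threaded nose 34 mm across with a dark bore; 46 mm high in all, about 0.25 kg. Point: on its axis, 23 mm above its underside; z up. Grip the nose (from 14 to 46 mm above the underside).
- tee_key_mid (a point): T-handled chuck key lying flat, of round steel bar 12 mm thick: a cross-bar 76 mm long, a shaft ending 78 mm from the cross-bar's axis; about 0.14 kg. Point: on the shaft's axis at the balance point, 6 mm above the underside; x along the shaft, away from the cross-bar. The cross-bar's axis is 20 mm behind this point (-x), the shaft's tip 58 mm ahead (+x). Grip the shaft at this point.
- round_pocket_floor (a point): Faceplate's place: a 124 mm square light wooden module, 18 mm high, with a round pocket 100 mm across. Four modules (which is where varies) lie two by two on the 6 mm floor of a fixed dark-rimmed tray (rim 28 mm high), in the left or right half of the bench. Pocket 10 mm deep, its floor 14 mm above the bench. Point: centre of the pocket's floor; z up.
- small_pocket_floor (a point): The worm screw's place: a module like the one before (see there), with a small round pocket 58 mm across. Pocket 10 mm deep; its grey floor is 14 mm above the bench. Point: the centre of the pocket's floor; z up.
- hex_pocket_floor (a point): The spindle adapter's place: a module like them, with a six-sided pocket 70 mm across flats, so the adapter goes in at any turn. Pocket 10 mm deep; its grey floor is 14 mm above the bench. Point: the centre of the pocket's floor; z up.
- t_pocket_floor (a point): The T-handled key's place: a module like them with a T-shaped pocket: a slot 98 x 32 mm for the cross-bar and, from the middle of its long side, one 64 mm broad and 72 mm long for the shaft. Pocket 10 mm deep; its grey floor is 14 mm above the bench. Point: on the floor, where the key's balance point belongs, 20 mm ahead (+x) of the cross-bar slot's middle line; x along the shaft's slot, away from the cross-bar; z up.
- flat_ring_mid (a point): Look-alike that stays where it lies: flat steel faceplate ring, 80 mm outside, 48 mm hole, 10 mm thick, without a hub. Point: its centre, 5 mm above its underside.
- ell_key_mid (a point): Look-alike that stays where it lies: steel L-shaped hex key of 10 mm bar, long leg 90 mm, short leg 30 mm. Point: the middle of the long leg, 5 mm above its underside; x along the long leg towards the short leg's end, y along the short leg.

How it is judged:
At the end, for the whole second after the job is handed in: Each accessory is flat in its own pocket: point within 18 mm sideways and 5 mm in height of its place, tilt under 0.12 rad, the key within 0.35 rad of the pocket's x; all at rest and released; flat ring and L-key within 25 mm of where they lay (horizontal distance between faceplate_mid and round_pocket_floor below 0.018 m and z of faceplate_mid in the frame of round_pocket_floor between 0.018 and 0.028 m and angle between each of faceplate_mid, worm_screw_mid, adapter_mid, tee_key_mid's own z axis and vertical below 0.12 rad and linear speed of each of faceplate, worm_screw, adapter, tee_key below 0.02 m/s and contact force between the fingers and faceplate below 0.05 N and horizontal distance between worm_screw_mid and small_pocket_floor below 0.018 m and z of worm_screw_mid in the frame of small_pocket_floor between 0.023 and 0.033 m and contact force between the fingers and worm_screw below 0.05 N and horizontal distance between adapter_mid and hex_pocket_floor below 0.018 m and z of adapter_mid in the frame of hex_pocket_floor between 0.018 and 0.028 m and contact force between the fingers and adapter below 0.05 N and horizontal distance between tee_key_mid and t_pocket_floor below 0.018 m and z of tee_key_mid in the frame of t_pocket_floor between 0.001 and 0.011 m and contact force between the fingers and tee_key below 0.05 N and angle between the x axis of tee_key_mid and the x axis of t_pocket_floor, either way round below 0.35 rad and distance of each of flat_ring_mid, ell_key_mid from where it was at the start of the episode below 0.025 m); the robot touches nothing.
It fails at once if the flat ring is pushed or carried more than 25 mm from where it lay (distance of flat_ring_mid from where it was at the start of the episode above 0.025 m).
It fails at once if the L-shaped hex key is pushed or carried more than 25 mm from where it lay (distance of ell_key_mid from where it was at the start of the episode above 0.025 m).
It fails at once if an accessory is dropped (falls freely more than about 30 mm) ((linear speed of faceplate above 0.8 m/s and contact force between the fingers and faceplate below 0.05 N) or (linear speed of worm_screw above 0.8 m/s and contact force between the fingers and worm_screw below 0.05 N) or (linear speed of adapter above 0.8 m/s and contact force between the fingers and adapter below 0.05 N) or (linear speed of tee_key above 0.8 m/s and contact force between the fingers and tee_key below 0.05 N)).
It also fails if it takes over 102 s, if anything falls off the work surface, if the arm or the gripper's body presses on something with over 40 N, if the wrist force passes 120 N, or if a joint passes its speed limit or range.

ROBOT

A 6-joint arm with a two-finger parallel gripper is mounted at the origin on the work surface. World frame = base frame: x ahead of the robot, y to its left, z up, the work surface at z = 0. Lengths are in m, angles in rad, forces in N, time in s.
With the tool pointing down it reaches from about 0.3 to 0.85 m from the base axis. Payload 5.4 kg.
Tool frame: the origin (TCP) lies midway between the tips of the shut fingers; the grasp point (between the pads) lies 19 mm behind it; z points along the fingers, y is the direction in which the jaws open and shut (so a half turn about z gives the same grasp; the last joint's range is limited). The gripper opens to 85 mm and grips with 20 to 120 N. Pads are 22 mm wide; open, the fingers measure 114 mm over their backs; the gripper's body (76 mm by 85 mm) begins 54 mm behind the grasp point. The pads swing forward as they close: fully open they stand 13 mm farther back than shut.
Start: joints at [1.058, 0.158, 1.597, -0, 1.386, -0.21], TCP at [0.171, 0.549, 0.231] pointing down, gripper open.
Joint ranges: [-2.91, 2.91], [-0.94, 2.29], [0.18, 2.7], [-1.29, 4.43], [0.17, 2.64], [-3, 3]. Speed limits (rad/s): [2.57, 2.57, 3.14, 3.14, 3.14, 3.14].

INTERFACE

Orientations are given as a unit quaternion [x, y, z, w].
In Python, from rig import * gives the robot as it stands.
- The arm moves only by the tool apply_moves, never from a script. Its argument "targets" is a list of rows, each an object of numbers: "dx", "dy", "dz": the shift along the tool's x, y, z in m; "yaw": the turn about the tool's z in rad. A call has 1 to 5 rows; each row is the pose to reach, as a shift and turn from the pose commanded when the call began, along the tool's axes at that moment; what a row does not reach only later rows make up. A row lasts 1/12 s, in which the tool goes at most 41.7 mm and 7.16 degrees, less where a joint would pass 70% of its speed; a pose out of reach is approached as far as the arm can. A call with a gripper value outside its range is refused whole. "fingers" is the finger opening in m, from 0 to 0.0854, set as the call begins (left out, the last holds). The fingers move at their own pace and stop on an object; the grip force is fixed at half the most. Time passes only in rows, so rows that repeat a pose let the fingers close. It gives the time, the measured TCP pose, the force and the opening at its end, in the units of the state.
- sense(): the state, without advancing time (a new reading comes with each control period).
- capture(name): name is "side" or "top" or "wrist"; returns a dict with "color" (400x640x3 uint8, blue, green, red), "fovy" (degrees; the focal length in pixels is half the picture's height over the tangent of half this angle, whatever the lens; pixels are square), "cx", "cy" (the principal point, pixels), "R" (3x3) and "t" (3): a world point X has camera coordinates R X + t. Camera axes: x right, y down, z forward; pixel columns grow to the right and rows downward; lengths in m; the calibration is good to about 2 mm. The wrist camera is an equidistant fisheye: a pixel r from the principal point sees the ray r / f radians off the axis. A picture is of the moment at which its call begins. There is no depth.
- close_job(): hands the job in, once; it reports no verdict.
The state is a dict: "t": time; "qpos": joint angles; "dq": joint speeds; "tau": joint torques, N m; "ee_pos": TCP position; "tcp_rot": TCP orientation; "contact_force": force on the tool from outside, world axes, zero at the start; "moment": the same for the moment, N m; "gripper_width": opening from 0.0 (shut) to 1.0 (fully open).
Only numpy, scipy, OpenCV 4.12 (cv2) and the standard library are available. Lean on these libraries where they do the work, as an engineer would, in place of code of your own. Each camera call takes 0.05 s, during which the arm holds its last target. There are 200 camera calls.

## Working session

There is one attempt and no reset: what is moved stays moved. The work goes in short steps, Python scripts to look and compute and a tool call to move; the robot and the scene stay as the last step left them, time stands still between calls to the robot, and variables do not carry over. Pictures are saved under pics/ and viewed, about 12 in all and at most 16, crops included, and the job is handed in when it is done.

Besides the shell and the picture viewer there is one more tool, called after "Call:" by a JSON object that holds its "name" and its "arguments", one argument or row to a line. apply_moves: Moves the arm, as the interface text tells. Its arguments: {"type":"object","properties":{"targets":{"type":"array","items":{"type":"object","properties":{"dx":{"type":"number"},"dy":{"type":"number"},"dz":{"type":"number"},"yaw":{"type":"number"}}}},"fingers":{"type":"number"}},"required":["targets"]}

```bash
mkdir -p pics
python3 - <<'E'
from rig import *
import cv2, numpy as np
print(sense())
for n in ["top","side"]:
    c=capture(n); cv2.imwrite(f"pics/{n}0.png",c["color"]); np.savez(f"pics/{n}0.npz",**c)
    print(n,c["fovy"],c["cx"],c["cy"],c["R"],c["t"], -np.array(c["R"]).T@c["t"])
E
```

```text
{'t': 0.0, 'qpos': array([ 1.05790908e+00,  1.59051081e-01,  1.59826248e+00, -4.71161038e-06,
        1.38619206e+00, -2.10088560e-01]), 'dq': array([1.20618579e-03, 2.62620073e-05, 1.13722374e-03, 2.36631237e-04,
       1.53094545e-03, 8.69360670e-04]), 'tau': array([-2.19983922e-03, -3.95990360e+01, -3.31434953e+01, -3.37974161e-04,
        8.29218538e-03, -8.36743538e-06]), 'ee_pos': array([0.17116981, 0.5482921 , 0.23030061]), 'tcp_rot': array([ 1.50821119e-01,  9.88560608e-01, -8.95483456e-04, -3.36109207e-04]), 'contact_force': array([-0.34281418,  0.1588081 , -0.90466254]), 'moment': array([-0.0145191 , -0.01506435, -0.03186246]), 'gripper_width': 0.9997905119112624}
top 43.09155242994192 319.02623502119013 186.4727797078253 [[ 0.01714662 -0.99975086  0.01428995]
 [-0.99817523 -0.01794371 -0.05765609]
 [ 0.05789814 -0.01327527 -0.99823423]] [-0.01140974  0.52794157  1.39378085] [0.44647651 0.01656915 1.42192184]
side 49.86283216252713 313.0340186188296 202.35602630417256 [[ 0.98084881 -0.19345468  0.022603  ]
 [-0.10288886 -0.61317458 -0.78321825]
 [ 0.16537682  0.76589309 -0.62133588]] [-0.5496218   0.10840879  1.07603904] [ 0.37229803 -0.86398426  0.76591251]
```

View pics/top0.png

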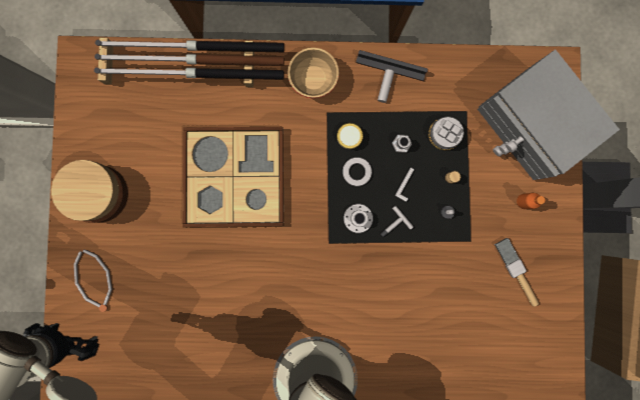

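View pics/side0.png

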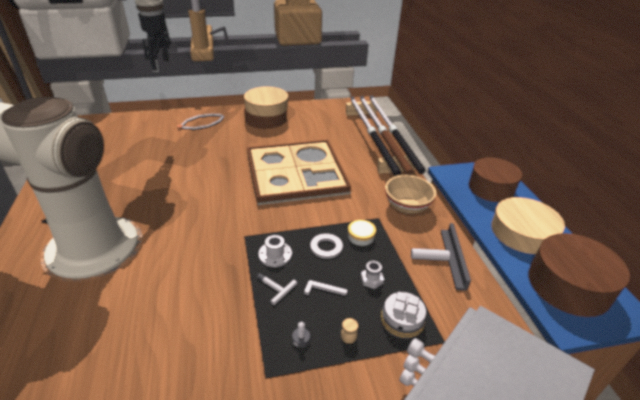

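Top view: the tray is on the left, with round pocket ~(210,153), T pocket (256,153), hex pocket (210,199) and small pocket (256,199). On the mat are the faceplate (358,218), adapter (402,143), worm screw (447,211), tee key (397,221), ring (357,171) and L-key (404,184). The side view agrees.

```bash
cat > h.py <<'E'
import numpy as np, cv2
from scipy.spatial.transform import Rotation as Ro
def ray(c,u,v):
    R=np.array(c["R"]);t=np.array(c["t"]);f=200/np.tan(np.radians(float(c["fovy"]))/2)
    x,y=(u-c["cx"])/f,(v-c["cy"])/f
    if c.get("fish"):
        r=np.hypot(x,y); s=np.sin(r)/r if r>1e-9 else 1.; d=np.array([x*s,y*s,np.cos(r)])
    else: d=np.array([x,y,1.])
    return -R.T@t, R.T@d
def onz(c,u,v,z):
    o,d=ray(c,u,v); return o+d*(z-o[2])/d[2]
def proj(c,X):
    p=np.array(c["R"])@X+np.array(c["t"]);f=200/np.tan(np.radians(float(c["fovy"]))/2)
    if c.get("fish"):
        rr=np.hypot(p[0],p[1]); th=np.arctan2(rr,p[2]); s=th/max(rr,1e-9); return np.array([c["cx"]+f*s*p[0],c["cy"]+f*s*p[1]])
    return np.array([c["cx"]+f*p[0]/p[2],c["cy"]+f*p[1]/p[2]])
def tool(s,target,yaw=None):
    "shift in tool axes from the present pose to a world target"
    R=Ro.from_quat(s["tcp_rot"]).as_matrix(); return R.T@(np.array(target)-s["ee_pos"])
E
python3 - <<'E'
from h import *
c=dict(np.load("pics/top0.npz"))
im=c["color"]; g=cv2.cvtColor(im,cv2.COLOR_BGR2GRAY)
# tray pockets: grey (low saturation) blobs
hsv=cv2.cvtColor(im,cv2.COLOR_BGR2HSV)
m=((hsv[...,1]<60)&(hsv[...,2]>60)).astype(np.uint8)
t=np.zeros_like(m); t[128:226,184:284]=m[128:226,184:284]
def blobs(mask,z,amin):
    n,l,st,ce=cv2.connectedComponentsWithStats(mask)
    for i in range(1,n):
        if st[i,4]>amin: print(st[i],ce[i].round(1),onz(c,*ce[i],z).round(4))
print("pockets");blobs(t,.014,60)
k=((g>70)).astype(np.uint8); t=np.zeros_like(k); t[116:238,332:466]=k[116:238,332:466]
print("mat");blobs(t,.009,20)
a=cv2.resize(im[105:250,325:475],None,fx=4,fy=4,interpolation=cv2.INTER_CUBIC)
b=cv2.resize(im[120:235,180:290],None,fx=1.8,fy=1.8,interpolation=cv2.INTER_CUBIC)
o=np.zeros((580,800,3),np.uint8);o[:,:600]=a[:580];o[:b.shape[0],600:600+b.shape[1]]=b[:,:200];cv2.imwrite("pics/crop1.png",o)
E
```

```text
pockets
[193 137  35  35 951] [209.9 153.6] [0.6143 0.3036 0.014 ]
[239 136  34  36 918] [255.6 155.3] [0.6121 0.1763 0.014 ]
[198 186  24  28 508] [209.6 199.4] [0.4868 0.3004 0.014 ]
[247 189  19  21 307] [256.  198.9] [0.4904 0.1721 0.014 ]
mat
[428 117  36  33 870] [446.  132.4] [ 0.6877 -0.3578  0.009 ]
[337 123  26  26 534] [349.4 135.5] [ 0.6736 -0.0852  0.009 ]
[392 135  20  17 218] [400.8 143.3] [ 0.6543 -0.2304  0.009 ]
[342 157  30  29 473] [356.7 171.2] [ 0.5732 -0.107   0.009 ]
[395 168  19  34 187] [403.8 185.4] [ 0.5357 -0.2396  0.009 ]
[445 171  16  12 150] [452.7 176.7] [ 0.5627 -0.377   0.009 ]
[343 204  30  29 614] [357.5 218. ] [ 0.4423 -0.1109  0.009 ]
[382 206  31  29 233] [398.1 220.8] [ 0.4364 -0.2245  0.009 ]
[442 206  12  12  98] [447.9 212.1] [ 0.463  -0.3637  0.009 ]
```

View pics/crop1.png

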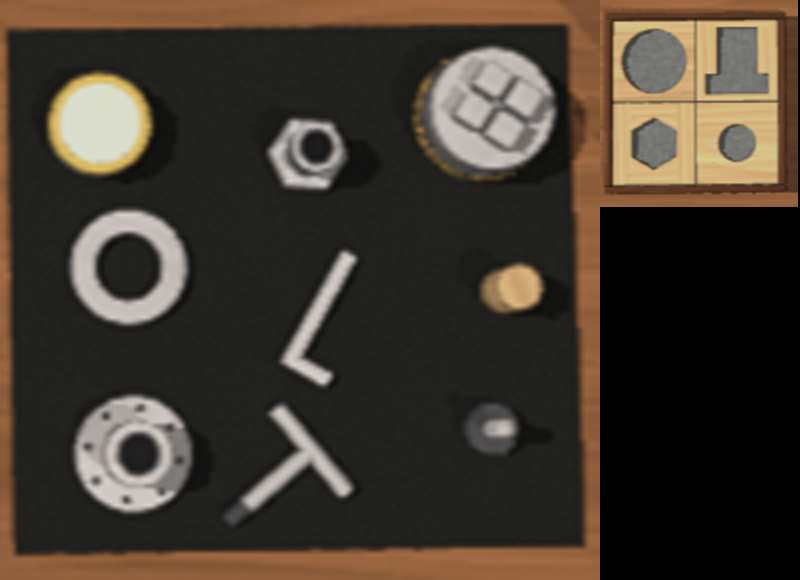

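The crop shows the tee key with its cross-bar from (278,410) to (348,492) and its tip at (232,518). The adapter hexagon is centred at about (307,154), the worm base at (490,430), and the T slot runs upward (+x world). Next I'll compute the positions and the first move.

Run:
```python
from h import *
from rig import *
c=dict(np.load("pics/top0.npz"))
k=lambda u,v:(u/4+325-.375,v/4+105-.375)
P={"face":onz(c,*k(133,454),.011),"adap":onz(c,*k(307,154),.017),"worm":onz(c,*k(490,430),.015)}
a,b,t=[onz(c,*k(*p),.009) for p in((278,410),(348,492),(232,518))]
m=(a+b)/2;d=t-m;L=np.linalg.norm(d);d/=L
print("tee len",L,np.linalg.norm(a-b),"yaw",np.degrees(np.arctan2(d[1],d[0])),"bar yaw",np.degrees(np.arctan2(*(b-a)[1::-1])), "bal",m+.02*d,"grip",m+.026*d)
s=sense()
for n,p in P.items(): print(n,p.round(4),tool(s,[p[0],p[1],.15]).round(4))
```

```text
tee len 0.07356141105379753 0.07487445142114332 yaw 130.26202399040423 bar yaw -138.72776942095706 bal [ 0.43335276 -0.2224308   0.009     ] grip [ 0.42947506 -0.21785222  0.009     ]
face [ 0.442  -0.1118  0.011 ] [-0.4554 -0.5492  0.0812]
adap [ 0.6536 -0.2305  0.017 ] [-0.6927 -0.5994  0.0812]
worm [ 0.463 -0.36   0.015] [-0.5494 -0.7799  0.0815]
```

Call:
{"name": "apply_moves", "arguments": {
  "targets": [
    {"dx":-0.114,"dy":-0.137,"dz":0.01},
    {"dx":-0.114,"dy":-0.137,"dz":0.01},
    {"dx":-0.114,"dy":-0.137,"dz":0.01},
    {"dx":-0.114,"dy":-0.137,"dz":0.01},
    {"dx":-0.114,"dy":-0.137,"dz":0.01}
  ],
  "fingers": 0.07
}}

```text
$.targets[0]: bad value
```

Call:
{"name": "apply_moves", "arguments": {
  "targets": [
    {"dx":-0.114,"dy":-0.137,"dz":0.01},
    {"dx":-0.114,"dy":-0.137,"dz":0.01},
    {"dx":-0.114,"dy":-0.137,"dz":0.01},
    {"dx":-0.114,"dy":-0.137,"dz":0.01},
    {"dx":-0.114,"dy":-0.137,"dz":0.01}
  ]
}}

```text
$.targets[0]: bad value
```

Call:
{"name": "apply_moves", "arguments": {
  "targets": [
    {"dx":-0.114,"dy":-0.137,"dz":0.02},
    {"dx":-0.114,"dy":-0.137,"dz":0.02},
    {"dx":-0.114,"dy":-0.137,"dz":0.02},
    {"dx":-0.114,"dy":-0.137,"dz":0.02},
    {"dx":-0.114,"dy":-0.137,"dz":0.02}
  ]
}}

```text
$.targets[0]: bad value
```

Call:
{"name": "apply_moves", "arguments": {
  "targets": [
    {"dx":-0.114,"dy":-0.137,"dz":0.02},
    {"dx":-0.114,"dy":-0.137,"dz":0.02},
    {"dx":-0.114,"dy":-0.137,"dz":0.02},
    {"dx":-0.114,"dy":-0.137,"dz":0.02},
    {"dx":-0.114,"dy":-0.137,"dz":0.02}
  ]
}}

```text
$.targets[0]: bad value
```

```bash
cat > g.py <<'E'
import sys
from h import *
from rig import *
import rig
x,y,z=map(float,sys.argv[1:4]); s=sense()
R=Ro.from_quat(s["tcp_rot"]).as_matrix()
print("t",round(s["t"],2),"tcp",np.round(s["ee_pos"],4),"psi",np.degrees(np.arctan2(R[1,0],R[0,0])).round(1),"q6",s["qpos"][5].round(2),"w",round(s["gripper_width"],3),"F",np.round(s["contact_force"],1),"tilt",np.round(R[2],3))
print("shift",tool(s,[x,y,z]).round(4))
if len(sys.argv)>4:
    c=capture("wrist"); c["fish"]=1; np.savez(f"pics/{sys.argv[4]}.npz",**c); cv2.imwrite(f"pics/{sys.argv[4]}.png",c["color"]); print("fov",c["fovy"],"expected px",proj(c,np.array([x,y,.049])),proj(c,np.array([x,y,.011])))
E
python3 g.py .442 -.1118 .15 w1
```

```text
t 0.1 tcp [0.1712 0.5483 0.2304] psi 162.7 q6 -0.21 w 0.998 F [-0.7 -0.3 -0.3] tilt [ 0.    -0.002 -1.   ]
shift [-0.4554 -0.5492  0.0812]
fov 65.70646984690485 expected px [ 80.04390067 380.36536508] [ 87.69901048 369.88024509]
```

View pics/w1.png

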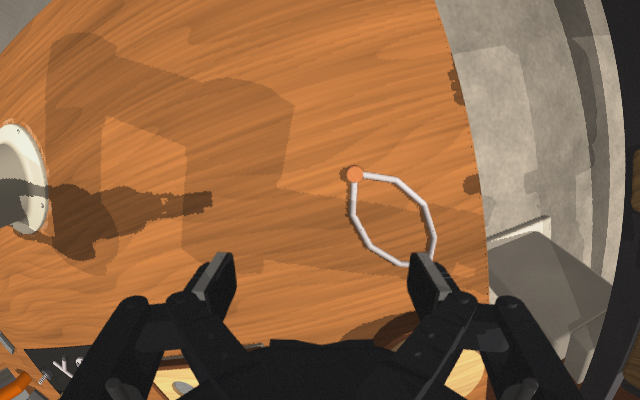

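The arm hasn't moved: this wrist view shows only the bench at the start pose, with the strap clamp at (390,215). The moves were refused, probably because the rows need all four fields, so I'll try one.

Call:
{"name": "apply_moves", "arguments": {
  "targets": [
    {"dx":-0.114,"dy":-0.137,"dz":0.01,"yaw":0},
    {"dx":-0.114,"dy":-0.137,"dz":0.01,"yaw":0},
    {"dx":-0.114,"dy":-0.137,"dz":0.01,"yaw":0},
    {"dx":-0.114,"dy":-0.137,"dz":0.01,"yaw":0},
    {"dx":-0.114,"dy":-0.137,"dz":0.01,"yaw":0}
  ],
  "fingers": 0.07
}}

```text
t: 0.57
ee_pos: [0.2402, 0.38, 0.2201]
tcp_rot: [0.152, 0.988, -0.002, -0.0]
contact_force: [-0.3, 0.2, 0.8]
gripper_width: 0.82
```

Call:
{"name": "apply_moves", "arguments": {
  "targets": [
    {"dx":-0.114,"dy":-0.137,"dz":0.02,"yaw":0},
    {"dx":-0.114,"dy":-0.137,"dz":0.02,"yaw":0},
    {"dx":-0.114,"dy":-0.137,"dz":0.02,"yaw":0},
    {"dx":-0.114,"dy":-0.137,"dz":0.02,"yaw":0},
    {"dx":-0.114,"dy":-0.137,"dz":0.02,"yaw":0}
  ]
}}

```text
t: 0.98
ee_pos: [0.3083, 0.2153, 0.2005]
tcp_rot: [0.153, 0.988, -0.001, 0.0]
contact_force: [-0.4, 0.2, 0.9]
gripper_width: 0.822
```

Call:
{"name": "apply_moves", "arguments": {
  "targets": [
    {"dx":-0.114,"dy":-0.137,"dz":0.02,"yaw":0},
    {"dx":-0.114,"dy":-0.137,"dz":0.02,"yaw":0},
    {"dx":-0.114,"dy":-0.137,"dz":0.02,"yaw":0},
    {"dx":-0.114,"dy":-0.137,"dz":0.02,"yaw":0},
    {"dx":-0.114,"dy":-0.137,"dz":0.02,"yaw":0}
  ]
}}

```text
t: 1.4
ee_pos: [0.3764, 0.0502, 0.1809]
tcp_rot: [0.153, 0.988, -0.001, 0.0]
contact_force: [-1.0, 0.5, 0.8]
gripper_width: 0.819
```

Call:
{"name": "apply_moves", "arguments": {
  "targets": [
    {"dx":-0.114,"dy":-0.137,"dz":0.02,"yaw":0},
    {"dx":-0.114,"dy":-0.137,"dz":0.02,"yaw":0},
    {"dx":-0.114,"dy":-0.137,"dz":0.02,"yaw":0},
    {"dx":-0.114,"dy":-0.137,"dz":0.02,"yaw":0},
    {"dx":-0.114,"dy":-0.137,"dz":0.02,"yaw":0}
  ]
}}

```text
t: 1.82
ee_pos: [0.4443, -0.1148, 0.1609]
tcp_rot: [0.153, 0.988, -0.001, 0.0]
contact_force: [0.3, -0.1, 0.4]
gripper_width: 0.818
```

```bash
python3 g.py .442 -.1118 .15 w2
```

```text
t 1.82 tcp [ 0.4443 -0.1148  0.1609] psi 162.4 q6 -1.78 w 0.818 F [ 0.3 -0.1  0.4] tilt [-0.001 -0.002 -1.   ]
shift [0.0032 0.0022 0.0109]
fov 65.70646984690485 expected px [323.97244164 192.13670286] [323.71163215 181.4568703 ]
```

View pics/w2.png

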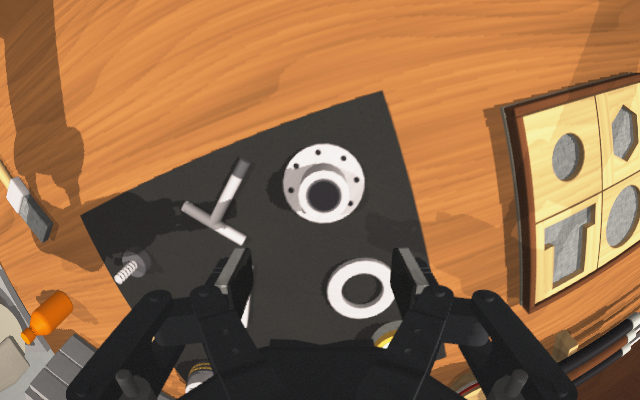

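The wrist view shows the hub top at (324,195), where (324,192) was expected, so the calibration agrees. The tee key, the worm screw at (135,264) and the tray are also visible. Descending.

Call:
{"name": "apply_moves", "arguments": {
  "targets": [
    {"dx":0.003,"dy":0.002,"dz":0.03,"yaw":0},
    {"dx":0.003,"dy":0.002,"dz":0.06,"yaw":0},
    {"dx":0.003,"dy":0.002,"dz":0.09,"yaw":0},
    {"dx":0.003,"dy":0.002,"dz":0.115,"yaw":0},
    {"dx":0.003,"dy":0.002,"dz":0.125,"yaw":0}
  ]
}}

```text
t: 2.28
ee_pos: [0.438, -0.105, 0.0328]
tcp_rot: [0.151, 0.989, 0.001, -0.003]
contact_force: [-1.4, 1.1, -0.4]
gripper_width: 0.818
```

Call:
{"name": "apply_moves", "arguments": {
  "targets": [
    {"dx":0,"dy":0,"dz":0.008,"yaw":0},
    {"dx":0,"dy":0,"dz":0.016,"yaw":0},
    {"dx":0,"dy":0,"dz":0.017,"yaw":0},
    {"dx":0,"dy":0,"dz":0.017,"yaw":0}
  ]
}}

```text
t: 2.62
ee_pos: [0.4417, -0.1076, 0.02]
tcp_rot: [0.151, 0.989, -0.0, 0.001]
contact_force: [0.1, -0.8, -0.2]
gripper_width: 0.817
```

Call:
{"name": "apply_moves", "arguments": {
  "targets": [
    {"dx":0,"dy":0,"dz":0,"yaw":0},
    {"dx":0,"dy":0,"dz":0,"yaw":0},
    {"dx":0,"dy":0,"dz":0,"yaw":0},
    {"dx":0,"dy":0,"dz":0,"yaw":0},
    {"dx":0,"dy":0,"dz":0,"yaw":0}
  ],
  "fingers": 0.03
}}

```text
t: 3.03
ee_pos: [0.4423, -0.1086, 0.021]
tcp_rot: [0.151, 0.989, -0.001, 0.001]
contact_force: [-2.7, -1.1, 6.9]
gripper_width: 0.511
```

```bash
python3 g.py .6143 .3036 .15
python3 - <<'E'
from h import *
c=dict(np.load("pics/w2.npz"))
print("worm",onz(c,135,264,.015))
a,b,t=[onz(c,*p,.009) for p in((185,207),(242,241),(244,162))]
m=(a+b)/2;d=t-m;L=np.linalg.norm(d);d/=L
print("tee",L,np.linalg.norm(a-b),np.degrees(np.arctan2(d[1],d[0])),m+.02*d,m+.026*d)
print("small",onz(c,568,157,.014))
E
```

```text
t 3.03 tcp [ 0.4423 -0.1086  0.021 ] psi 162.7 q6 -1.77 w 0.511 F [-2.7 -1.1  6.9] tilt [-0.003 -0.001 -1.   ]
shift [-0.0417  0.4445 -0.1295]
worm [ 0.46752604 -0.36149641  0.015     ]
tee 0.07694961963103202 0.07230395547630075 131.4940120944395 [ 0.43739105 -0.22318654  0.009     ] [ 0.4334158  -0.21869239  0.009     ]
small [0.49613309 0.17841728 0.014     ]
```

Call:
{"name": "apply_moves", "arguments": {
  "targets": [
    {"dx":0,"dy":0,"dz":0,"yaw":0},
    {"dx":0,"dy":0,"dz":-0.02,"yaw":0},
    {"dx":0,"dy":0,"dz":-0.05,"yaw":0},
    {"dx":0,"dy":0,"dz":-0.09,"yaw":0},
    {"dx":0,"dy":0,"dz":-0.13,"yaw":0}
  ]
}}

```text
t: 3.45
ee_pos: [0.4392, -0.1064, 0.1493]
tcp_rot: [0.151, 0.989, 0.001, -0.002]
contact_force: [1.2, -0.2, -4.4]
gripper_width: 0.51
```

Call:
{"name": "apply_moves", "arguments": {
  "targets": [
    {"dx":-0.01,"dy":0.035,"dz":0,"yaw":0},
    {"dx":-0.015,"dy":0.07,"dz":0,"yaw":0},
    {"dx":-0.018,"dy":0.105,"dz":0,"yaw":0},
    {"dx":-0.02,"dy":0.14,"dz":0,"yaw":0},
    {"dx":-0.02,"dy":0.175,"dz":0,"yaw":0}
  ]
}}

```text
t: 3.87
ee_pos: [0.512, 0.0554, 0.1487]
tcp_rot: [0.151, 0.989, 0.0, -0.001]
contact_force: [0.7, 0.1, -6.1]
gripper_width: 0.507
```

Call:
{"name": "apply_moves", "arguments": {
  "targets": [
    {"dx":-0.01,"dy":0.035,"dz":0,"yaw":0},
    {"dx":-0.015,"dy":0.07,"dz":0,"yaw":0},
    {"dx":-0.02,"dy":0.105,"dz":0,"yaw":0},
    {"dx":-0.02,"dy":0.14,"dz":0,"yaw":0},
    {"dx":-0.02,"dy":0.175,"dz":0,"yaw":0}
  ]
}}

```text
t: 4.28
ee_pos: [0.583, 0.2164, 0.1481]
tcp_rot: [0.151, 0.989, -0.0, -0.001]
contact_force: [1.5, -1.3, -6.1]
gripper_width: 0.51
```

Call:
{"name": "apply_moves", "arguments": {
  "targets": [
    {"dx":0,"dy":0.035,"dz":0,"yaw":0},
    {"dx":0,"dy":0.07,"dz":0,"yaw":0},
    {"dx":0,"dy":0.092,"dz":0,"yaw":0},
    {"dx":0,"dy":0.092,"dz":0,"yaw":0},
    {"dx":0,"dy":0.092,"dz":0,"yaw":0}
  ]
}}

```text
t: 4.7
ee_pos: [0.6099, 0.3033, 0.1478]
tcp_rot: [0.15, 0.989, -0.001, -0.001]
contact_force: [0.2, -0.7, -6.7]
gripper_width: 0.504
```

```bash
python3 g.py .6143 .3036 .032 w3
```

```text
t 4.7 tcp [0.6099 0.3033 0.1478] psi 162.8 q6 -0.99 w 0.504 F [ 0.2 -0.7 -6.7] tilt [ 0.002 -0.002 -1.   ]
shift [-0.0044  0.0017  0.1157]
fov 65.70646984690485 expected px [323.28792577 205.37039504] [323.11390918 192.75891416]
```

View pics/w3.png

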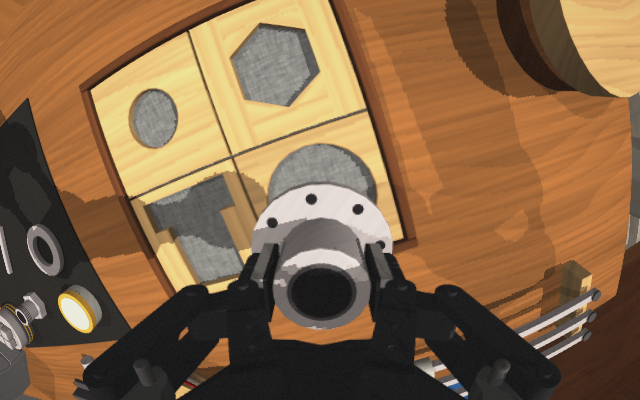

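The faceplate is held over the round pocket, whose arc shows at (322,165). The hex pocket is at ~(275,67) and the small pocket at ~(154,118). I'll cross-check the pocket positions.

Run:
```python
from h import *
c=dict(np.load("pics/w3.npz"))
print("hex",onz(c,275.3,66.7,.024),"small",onz(c,154,118,.024))
# round pocket rim: left/right/top edge of visible arc
for p in((268,195),(376,195),(322,143)): print(onz(c,*p,.024))
for p in((90,88),(414,240)): print("tray corner",onz(c,*p,.028))
```

```text
hex [0.49245214 0.29889263 0.024     ] small [0.49321878 0.17478031 0.024     ]
[0.59798032 0.25645327 0.024     ]
[0.6268795  0.34971804 0.024     ]
[0.5679366  0.31687158 0.024     ]
tray corner [0.43177189 0.11165562 0.028     ]
tray corner [0.68013068 0.37435009 0.028     ]
```

Call:
{"name": "apply_moves", "arguments": {
  "targets": [
    {"dx":-0.006,"dy":0.001,"dz":0.03,"yaw":0},
    {"dx":-0.006,"dy":0.001,"dz":0.06,"yaw":0},
    {"dx":-0.006,"dy":0.001,"dz":0.08,"yaw":0},
    {"dx":-0.006,"dy":0.001,"dz":0.095,"yaw":0},
    {"dx":-0.006,"dy":0.001,"dz":0.1,"yaw":0}
  ]
}}

```text
t: 5.17
ee_pos: [0.6146, 0.2998, 0.0455]
tcp_rot: [0.152, 0.988, -0.001, -0.003]
contact_force: [-0.1, -0.1, -5.8]
gripper_width: 0.506
```

Call:
{"name": "apply_moves", "arguments": {
  "targets": [
    {"dx":0,"dy":0,"dz":0.004,"yaw":0},
    {"dx":0,"dy":0,"dz":0.008,"yaw":0},
    {"dx":0,"dy":0,"dz":0.011,"yaw":0},
    {"dx":0,"dy":0,"dz":0.013,"yaw":0},
    {"dx":0,"dy":0,"dz":0.013,"yaw":0}
  ]
}}

```text
t: 5.58
ee_pos: [0.6174, 0.3018, 0.0368]
tcp_rot: [0.151, 0.989, 0.0, 0.0]
contact_force: [-0.3, -1.0, -5.0]
gripper_width: 0.507
```

Still hanging in the grip (−5 N). I'll lower slowly to contact.

Call:
{"name": "apply_moves", "arguments": {
  "targets": [
    {"dx":0,"dy":0,"dz":0.002,"yaw":0},
    {"dx":0,"dy":0,"dz":0.003,"yaw":0},
    {"dx":0,"dy":0,"dz":0.004,"yaw":0},
    {"dx":0,"dy":0,"dz":0.004,"yaw":0}
  ]
}}

```text
t: 5.92
ee_pos: [0.617, 0.3018, 0.0322]
tcp_rot: [0.151, 0.989, 0.0, 0.0]
contact_force: [0.5, 0.3, -5.3]
gripper_width: 0.507
```

Call:
{"name": "apply_moves", "arguments": {
  "targets": [
    {"dx":0,"dy":0,"dz":0.001,"yaw":0},
    {"dx":0,"dy":0,"dz":0.002,"yaw":0},
    {"dx":0,"dy":0,"dz":0.002,"yaw":0}
  ]
}}

```text
t: 6.17
ee_pos: [0.6174, 0.3019, 0.0321]
tcp_rot: [0.151, 0.989, -0.0, 0.0]
contact_force: [-4.6, -0.3, 3.5]
gripper_width: 0.506
```

Call:
{"name": "apply_moves", "arguments": {
  "targets": [
    {"dx":0,"dy":0,"dz":0,"yaw":0},
    {"dx":0,"dy":0,"dz":0,"yaw":0},
    {"dx":0,"dy":0,"dz":0,"yaw":0},
    {"dx":0,"dy":0,"dz":0,"yaw":0}
  ],
  "fingers": 0.065
}}

```text
t: 6.5
ee_pos: [0.6176, 0.3018, 0.0307]
tcp_rot: [0.151, 0.989, 0.0, 0.001]
contact_force: [0.1, 0.6, 0.0]
gripper_width: 0.757
```

Call:
{"name": "apply_moves", "arguments": {
  "targets": [
    {"dx":0,"dy":0,"dz":-0.01,"yaw":0},
    {"dx":0,"dy":0,"dz":-0.04,"yaw":0},
    {"dx":0,"dy":0,"dz":-0.08,"yaw":0},
    {"dx":0,"dy":0,"dz":-0.12,"yaw":0},
    {"dx":0,"dy":0,"dz":-0.12,"yaw":0}
  ]
}}

```text
t: 6.92
ee_pos: [0.6227, 0.3034, 0.1623]
tcp_rot: [0.151, 0.989, 0.004, 0.008]
contact_force: [1.4, 0.1, 1.4]
gripper_width: 0.764
```

Call:
{"name": "apply_moves", "arguments": {
  "targets": [
    {"dx":-0.003,"dy":-0.034,"dz":0,"yaw":0},
    {"dx":-0.006,"dy":-0.068,"dz":0,"yaw":0},
    {"dx":-0.008,"dy":-0.103,"dz":0,"yaw":0},
    {"dx":-0.01,"dy":-0.137,"dz":0,"yaw":0},
    {"dx":-0.013,"dy":-0.17,"dz":0,"yaw":0}
  ],
  "fingers": 0.05
}}

```text
t: 7.33
ee_pos: [0.5784, 0.1342, 0.1511]
tcp_rot: [0.151, 0.989, 0.0, 0.001]
contact_force: [1.0, -0.5, 0.2]
gripper_width: 0.583
```

Call:
{"name": "apply_moves", "arguments": {
  "targets": [
    {"dx":-0.003,"dy":-0.034,"dz":0,"yaw":0},
    {"dx":-0.006,"dy":-0.068,"dz":0,"yaw":0},
    {"dx":-0.008,"dy":-0.103,"dz":0,"yaw":0},
    {"dx":-0.01,"dy":-0.137,"dz":0,"yaw":0},
    {"dx":-0.013,"dy":-0.17,"dz":0,"yaw":0}
  ]
}}

```text
t: 7.75
ee_pos: [0.5402, -0.0322, 0.1512]
tcp_rot: [0.151, 0.989, -0.0, 0.001]
contact_force: [0.6, -0.1, -0.1]
gripper_width: 0.581
```

Call:
{"name": "apply_moves", "arguments": {
  "targets": [
    {"dx":-0.003,"dy":-0.034,"dz":0,"yaw":0},
    {"dx":-0.006,"dy":-0.068,"dz":0,"yaw":0},
    {"dx":-0.008,"dy":-0.103,"dz":0,"yaw":0},
    {"dx":-0.01,"dy":-0.137,"dz":0,"yaw":0},
    {"dx":-0.013,"dy":-0.17,"dz":0,"yaw":0}
  ]
}}

```text
t: 8.17
ee_pos: [0.5018, -0.1986, 0.1512]
tcp_rot: [0.151, 0.989, -0.0, 0.001]
contact_force: [0.6, -0.8, 0.1]
gripper_width: 0.588
```

Call:
{"name": "apply_moves", "arguments": {
  "targets": [
    {"dx":-0.003,"dy":-0.034,"dz":0,"yaw":0},
    {"dx":-0.006,"dy":-0.068,"dz":0,"yaw":0},
    {"dx":-0.008,"dy":-0.103,"dz":0,"yaw":0},
    {"dx":-0.01,"dy":-0.137,"dz":0,"yaw":0},
    {"dx":-0.013,"dy":-0.168,"dz":0,"yaw":0}
  ]
}}

```text
t: 8.58
ee_pos: [0.4639, -0.3632, 0.1512]
tcp_rot: [0.151, 0.989, -0.001, 0.001]
contact_force: [0.9, -0.5, -0.1]
gripper_width: 0.588
```

```bash
python3 g.py .465 -.3607 .025 w4
```

```text
t 8.58 tcp [ 0.4639 -0.3632  0.1512] psi 162.6 q6 -2.14 w 0.588 F [ 0.9 -0.5 -0.1] tilt [-0.001 -0.001 -1.   ]
shift [-1.000e-04  2.900e-03  1.262e-01]
fov 65.70646984690485 expected px [324.66464635 199.27611482] [324.29156373 187.37868791]
```

View pics/w4.png

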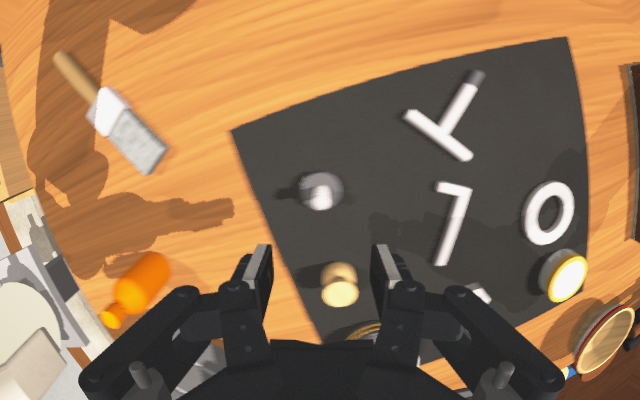

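Worm base is at (321,189), within ~1 mm of the expected spot. Descending to grip.

Call:
{"name": "apply_moves", "arguments": {
  "targets": [
    {"dx":0,"dy":0.002,"dz":0.03,"yaw":0},
    {"dx":0,"dy":0.002,"dz":0.06,"yaw":0},
    {"dx":0,"dy":0.002,"dz":0.09,"yaw":0},
    {"dx":0,"dy":0.002,"dz":0.11,"yaw":0},
    {"dx":0,"dy":0.002,"dz":0.118,"yaw":0}
  ]
}}

```text
t: 9.05
ee_pos: [0.4635, -0.3571, 0.0292]
tcp_rot: [0.151, 0.989, 0.002, -0.002]
contact_force: [0.5, 0.8, 0.3]
gripper_width: 0.588
```

Call:
{"name": "apply_moves", "arguments": {
  "targets": [
    {"dx":0,"dy":0,"dz":0.004,"yaw":0},
    {"dx":0,"dy":0,"dz":0.006,"yaw":0},
    {"dx":0,"dy":0,"dz":0.007,"yaw":0},
    {"dx":0,"dy":0,"dz":0.007,"yaw":0}
  ]
}}

```text
t: 9.38
ee_pos: [0.466, -0.36, 0.0269]
tcp_rot: [0.151, 0.989, -0.001, 0.001]
contact_force: [0.2, -0.2, 0.0]
gripper_width: 0.586
```

Call:
{"name": "apply_moves", "arguments": {
  "targets": [
    {"dx":0,"dy":0,"dz":0,"yaw":0},
    {"dx":0,"dy":0,"dz":0,"yaw":0},
    {"dx":0,"dy":0,"dz":0,"yaw":0},
    {"dx":0,"dy":0,"dz":0,"yaw":0},
    {"dx":0,"dy":0,"dz":0,"yaw":0}
  ],
  "fingers": 0.0
}}

```text
t: 9.8
ee_pos: [0.4654, -0.3595, 0.026]
tcp_rot: [0.151, 0.989, -0.0, 0.0]
contact_force: [0.0, -0.2, 3.7]
gripper_width: 0.118
```

Call:
{"name": "apply_moves", "arguments": {
  "targets": [
    {"dx":0,"dy":0,"dz":0,"yaw":0},
    {"dx":0,"dy":0,"dz":0,"yaw":0}
  ]
}}

```text
t: 9.97
ee_pos: [0.4655, -0.3595, 0.026]
tcp_rot: [0.151, 0.989, -0.0, 0.0]
contact_force: [-1.0, 1.2, 5.7]
gripper_width: 0.12
```

Call:
{"name": "apply_moves", "arguments": {
  "targets": [
    {"dx":0,"dy":0,"dz":-0.01,"yaw":0},
    {"dx":0,"dy":0,"dz":-0.03,"yaw":0},
    {"dx":0,"dy":0,"dz":-0.06,"yaw":0},
    {"dx":0,"dy":0,"dz":-0.09,"yaw":0},
    {"dx":0,"dy":0,"dz":-0.12,"yaw":0}
  ]
}}

```text
t: 10.38
ee_pos: [0.4644, -0.3582, 0.146]
tcp_rot: [0.151, 0.989, 0.001, -0.001]
contact_force: [0.2, -0.8, -1.0]
gripper_width: 0.118
```

Call:
{"name": "apply_moves", "arguments": {
  "targets": [
    {"dx":0.009,"dy":0.034,"dz":0,"yaw":0},
    {"dx":0.018,"dy":0.069,"dz":0,"yaw":0},
    {"dx":0.027,"dy":0.103,"dz":0,"yaw":0},
    {"dx":0.036,"dy":0.138,"dz":0,"yaw":0},
    {"dx":0.045,"dy":0.172,"dz":0,"yaw":0}
  ]
}}

```text
t: 10.8
ee_pos: [0.4727, -0.1793, 0.145]
tcp_rot: [0.151, 0.989, 0.0, -0.001]
contact_force: [0.8, 0.1, -2.1]
gripper_width: 0.115
```

Call:
{"name": "apply_moves", "arguments": {
  "targets": [
    {"dx":0.009,"dy":0.034,"dz":0,"yaw":0},
    {"dx":0.018,"dy":0.069,"dz":0,"yaw":0},
    {"dx":0.027,"dy":0.103,"dz":0,"yaw":0},
    {"dx":0.036,"dy":0.138,"dz":0,"yaw":0},
    {"dx":0.045,"dy":0.172,"dz":0,"yaw":0}
  ]
}}

```text
t: 11.22
ee_pos: [0.4809, -0.0018, 0.1451]
tcp_rot: [0.151, 0.989, 0.0, -0.0]
contact_force: [1.4, -0.0, -2.0]
gripper_width: 0.124
```

Call:
{"name": "apply_moves", "arguments": {
  "targets": [
    {"dx":0.009,"dy":0.034,"dz":0,"yaw":0},
    {"dx":0.018,"dy":0.069,"dz":0,"yaw":0},
    {"dx":0.027,"dy":0.103,"dz":0,"yaw":0},
    {"dx":0.036,"dy":0.138,"dz":0,"yaw":0},
    {"dx":0.044,"dy":0.172,"dz":0,"yaw":0}
  ]
}}

```text
t: 11.63
ee_pos: [0.49, 0.1754, 0.1451]
tcp_rot: [0.151, 0.989, -0.0, -0.001]
contact_force: [-0.2, -0.3, -1.0]
gripper_width: 0.119
```

Call:
{"name": "apply_moves", "arguments": {
  "targets": [
    {"dx":0,"dy":0,"dz":0,"yaw":0},
    {"dx":0,"dy":0,"dz":0,"yaw":0}
  ]
}}

```text
t: 11.8
ee_pos: [0.4902, 0.175, 0.145]
tcp_rot: [0.149, 0.989, -0.0, -0.001]
contact_force: [-0.1, -2.0, -2.0]
gripper_width: 0.116
```

```bash
python3 g.py .492 .174 .037 w5
```

```text
t 11.8 tcp [0.4902 0.175  0.145 ] psi 162.9 q6 -1.16 w 0.116 F [-0.1 -2.  -2. ] tilt [ 0.001 -0.001 -1.   ]
shift [-0.0022 -0.0003  0.108 ]
fov 65.70646984690485 expected px [320.79522546 203.93555804] [320.8913478  191.31955859]
```

View pics/w5.png

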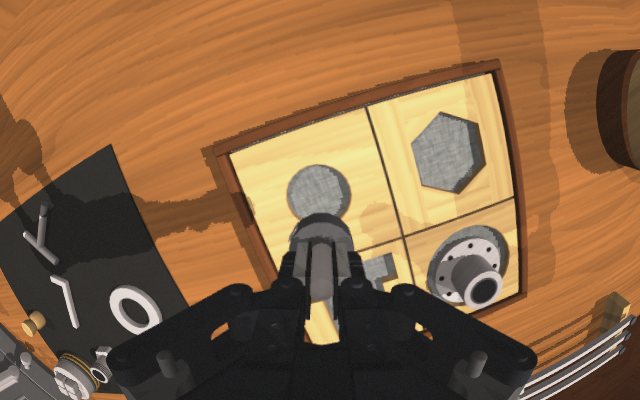

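The faceplate sits in its pocket at (468,265). The small pocket is centred at ~(319,195) against an expected (321,195). Lowering the worm screw.

Call:
{"name": "apply_moves", "arguments": {
  "targets": [
    {"dx":-0.002,"dy":0,"dz":0.03,"yaw":0},
    {"dx":-0.002,"dy":0,"dz":0.06,"yaw":0},
    {"dx":-0.002,"dy":0,"dz":0.085,"yaw":0},
    {"dx":-0.002,"dy":0,"dz":0.097,"yaw":0},
    {"dx":-0.002,"dy":0,"dz":0.1,"yaw":0}
  ]
}}

```text
t: 12.27
ee_pos: [0.4907, 0.1715, 0.0427]
tcp_rot: [0.152, 0.988, -0.001, -0.003]
contact_force: [-0.1, -0.1, -1.5]
gripper_width: 0.117
```

Call:
{"name": "apply_moves", "arguments": {
  "targets": [
    {"dx":0,"dy":0,"dz":0.003,"yaw":0},
    {"dx":0,"dy":0,"dz":0.005,"yaw":0},
    {"dx":0,"dy":0,"dz":0.006,"yaw":0},
    {"dx":0,"dy":0,"dz":0.007,"yaw":0},
    {"dx":0,"dy":0,"dz":0.007,"yaw":0}
  ]
}}

```text
t: 12.68
ee_pos: [0.4937, 0.1729, 0.0391]
tcp_rot: [0.151, 0.989, 0.0, 0.001]
contact_force: [0.0, -0.3, -1.1]
gripper_width: 0.115
```

Call:
{"name": "apply_moves", "arguments": {
  "targets": [
    {"dx":0,"dy":0,"dz":0.001,"yaw":0},
    {"dx":0,"dy":0,"dz":0.002,"yaw":0},
    {"dx":0,"dy":0,"dz":0.002,"yaw":0}
  ]
}}

```text
t: 12.93
ee_pos: [0.4935, 0.1729, 0.037]
tcp_rot: [0.151, 0.989, 0.0, 0.0]
contact_force: [-1.5, -0.6, 2.3]
gripper_width: 0.117
```

Call:
{"name": "apply_moves", "arguments": {
  "targets": [
    {"dx":0,"dy":0,"dz":0,"yaw":0},
    {"dx":0,"dy":0,"dz":0,"yaw":0},
    {"dx":0,"dy":0,"dz":0,"yaw":0},
    {"dx":0,"dy":0,"dz":0,"yaw":0}
  ],
  "fingers": 0.04
}}

```text
t: 13.27
ee_pos: [0.493, 0.1729, 0.0363]
tcp_rot: [0.151, 0.989, 0.0, 0.0]
contact_force: [0.7, -0.8, 0.6]
gripper_width: 0.47
```

Call:
{"name": "apply_moves", "arguments": {
  "targets": [
    {"dx":0,"dy":0,"dz":-0.01,"yaw":0},
    {"dx":0,"dy":0,"dz":-0.04,"yaw":0},
    {"dx":0,"dy":0,"dz":-0.07,"yaw":0},
    {"dx":0,"dy":0,"dz":-0.1,"yaw":0},
    {"dx":0,"dy":0,"dz":-0.115,"yaw":0}
  ]
}}

```text
t: 13.68
ee_pos: [0.4951, 0.1731, 0.1562]
tcp_rot: [0.151, 0.989, 0.001, 0.003]
contact_force: [0.6, 0.3, -0.3]
gripper_width: 0.464
```

Call:
{"name": "apply_moves", "arguments": {
  "targets": [
    {"dx":-0.018,"dy":-0.0225,"dz":0,"yaw":0},
    {"dx":-0.036,"dy":-0.045,"dz":0,"yaw":0},
    {"dx":-0.055,"dy":-0.0675,"dz":0,"yaw":0},
    {"dx":-0.073,"dy":-0.09,"dz":0,"yaw":0},
    {"dx":-0.091,"dy":-0.1125,"dz":0,"yaw":0}
  ],
  "fingers": 0.06
}}

```text
t: 14.1
ee_pos: [0.5468, 0.037, 0.1523]
tcp_rot: [0.151, 0.989, 0.0, 0.001]
contact_force: [-0.0, -0.9, -0.7]
gripper_width: 0.704
```

Call:
{"name": "apply_moves", "arguments": {
  "targets": [
    {"dx":-0.018,"dy":-0.0225,"dz":0,"yaw":0},
    {"dx":-0.036,"dy":-0.045,"dz":0,"yaw":0},
    {"dx":-0.055,"dy":-0.0675,"dz":0,"yaw":0},
    {"dx":-0.073,"dy":-0.09,"dz":0,"yaw":0},
    {"dx":-0.091,"dy":-0.1125,"dz":0,"yaw":0}
  ]
}}

```text
t: 14.52
ee_pos: [0.6, -0.0977, 0.1521]
tcp_rot: [0.151, 0.989, -0.0, 0.0]
contact_force: [-0.0, 0.2, 0.4]
gripper_width: 0.701
```

Call:
{"name": "apply_moves", "arguments": {
  "targets": [
    {"dx":-0.018,"dy":-0.0225,"dz":0,"yaw":0},
    {"dx":-0.036,"dy":-0.045,"dz":0,"yaw":0},
    {"dx":-0.055,"dy":-0.0675,"dz":0,"yaw":0},
    {"dx":-0.073,"dy":-0.09,"dz":0,"yaw":0},
    {"dx":-0.091,"dy":-0.1125,"dz":0,"yaw":0}
  ]
}}

```text
t: 14.93
ee_pos: [0.6533, -0.2321, 0.1521]
tcp_rot: [0.151, 0.989, -0.0, 0.0]
contact_force: [0.3, 0.9, -0.3]
gripper_width: 0.703
```

Call:
{"name": "apply_moves", "arguments": {
  "targets": [
    {"dx":0,"dy":0,"dz":0,"yaw":0},
    {"dx":0,"dy":0,"dz":0,"yaw":0}
  ]
}}

```text
t: 15.1
ee_pos: [0.653, -0.232, 0.1517]
tcp_rot: [0.152, 0.988, 0.0, 0.0]
contact_force: [0.6, 1.1, -0.0]
gripper_width: 0.701
```

```bash
python3 g.py .6536 -.2305 .025 w6
```

```text
t 15.1 tcp [ 0.653  -0.232   0.1517] psi 162.5 q6 -1.78 w 0.701 F [ 0.6  1.1 -0. ] tilt [-0.  0. -1.]
shift [-1.000e-04  1.600e-03  1.267e-01]
fov 65.70646984690485 expected px [323.21213238 199.03654386] [322.97527489 187.22664716]
```

View pics/w6.png

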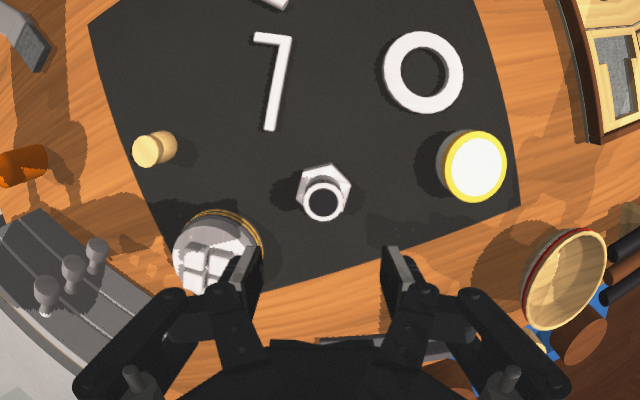

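Nose top is at (323,201), as expected, and the nearby chuck leaves enough clearance. Descending.

Call:
{"name": "apply_moves", "arguments": {
  "targets": [
    {"dx":0.001,"dy":0.001,"dz":0.03,"yaw":0},
    {"dx":0.001,"dy":0.001,"dz":0.06,"yaw":0},
    {"dx":0.001,"dy":0.001,"dz":0.09,"yaw":0},
    {"dx":0.001,"dy":0.001,"dz":0.11,"yaw":0},
    {"dx":0.001,"dy":0.001,"dz":0.118,"yaw":0}
  ]
}}

```text
t: 15.57
ee_pos: [0.6495, -0.2264, 0.0292]
tcp_rot: [0.15, 0.989, 0.001, -0.003]
contact_force: [-1.3, 0.6, -1.3]
gripper_width: 0.7
```

Call:
{"name": "apply_moves", "arguments": {
  "targets": [
    {"dx":0,"dy":0,"dz":0.004,"yaw":0},
    {"dx":0,"dy":0,"dz":0.006,"yaw":0},
    {"dx":0,"dy":0,"dz":0.007,"yaw":0},
    {"dx":0,"dy":0,"dz":0.007,"yaw":0}
  ]
}}

```text
t: 15.9
ee_pos: [0.6534, -0.2298, 0.0282]
tcp_rot: [0.151, 0.989, -0.001, 0.001]
contact_force: [0.1, -0.3, 0.4]
gripper_width: 0.7
```

Call:
{"name": "apply_moves", "arguments": {
  "targets": [
    {"dx":0,"dy":0,"dz":0,"yaw":0},
    {"dx":0,"dy":0,"dz":0,"yaw":0},
    {"dx":0,"dy":0,"dz":0,"yaw":0},
    {"dx":0,"dy":0,"dz":0,"yaw":0},
    {"dx":0,"dy":0,"dz":0,"yaw":0}
  ],
  "fingers": 0.02
}}

```text
t: 16.32
ee_pos: [0.6532, -0.23, 0.0279]
tcp_rot: [0.151, 0.989, -0.0, 0.001]
contact_force: [0.1, 0.2, 4.9]
gripper_width: 0.377
```

Call:
{"name": "apply_moves", "arguments": {
  "targets": [
    {"dx":0,"dy":0,"dz":0,"yaw":0},
    {"dx":0,"dy":0,"dz":0,"yaw":0}
  ]
}}

```text
t: 16.48
ee_pos: [0.6532, -0.23, 0.0279]
tcp_rot: [0.151, 0.989, -0.0, 0.001]
contact_force: [-0.2, 0.4, 5.3]
gripper_width: 0.373
```

```bash
python3 g.py .49 .300 .15
```

```text
t 16.48 tcp [ 0.6532 -0.23    0.0279] psi 162.6 q6 -1.78 w 0.373 F [-0.2  0.4  5.3] tilt [-0.002 -0.    -1.   ]
shift [ 0.3136  0.4571 -0.123 ]
```

Call:
{"name": "apply_moves", "arguments": {
  "targets": [
    {"dx":0,"dy":0,"dz":-0.01,"yaw":0},
    {"dx":0,"dy":0,"dz":-0.03,"yaw":0},
    {"dx":0,"dy":0,"dz":-0.06,"yaw":0},
    {"dx":0,"dy":0,"dz":-0.09,"yaw":0},
    {"dx":0,"dy":0,"dz":-0.123,"yaw":0}
  ]
}}

```text
t: 16.9
ee_pos: [0.6509, -0.2288, 0.149]
tcp_rot: [0.151, 0.989, 0.001, -0.002]
contact_force: [0.5, 0.6, -2.6]
gripper_width: 0.377
```

Call:
{"name": "apply_moves", "arguments": {
  "targets": [
    {"dx":0.0157,"dy":0.023,"dz":0,"yaw":0},
    {"dx":0.031,"dy":0.046,"dz":0,"yaw":0},
    {"dx":0.047,"dy":0.069,"dz":0,"yaw":0},
    {"dx":0.063,"dy":0.091,"dz":0,"yaw":0},
    {"dx":0.0784,"dy":0.1143,"dz":0,"yaw":0}
  ]
}}

```text
t: 17.32
ee_pos: [0.6101, -0.0957, 0.1488]
tcp_rot: [0.151, 0.989, 0.0, -0.001]
contact_force: [0.9, 0.3, -3.0]
gripper_width: 0.371
```

Call:
{"name": "apply_moves", "arguments": {
  "targets": [
    {"dx":0.0157,"dy":0.023,"dz":0,"yaw":0},
    {"dx":0.031,"dy":0.046,"dz":0,"yaw":0},
    {"dx":0.047,"dy":0.069,"dz":0,"yaw":0},
    {"dx":0.063,"dy":0.091,"dz":0,"yaw":0},
    {"dx":0.0784,"dy":0.1143,"dz":0,"yaw":0}
  ]
}}

```text
t: 17.73
ee_pos: [0.5694, 0.0367, 0.1489]
tcp_rot: [0.151, 0.989, -0.0, -0.001]
contact_force: [0.3, 0.5, -2.6]
gripper_width: 0.375
```

Call:
{"name": "apply_moves", "arguments": {
  "targets": [
    {"dx":0.0157,"dy":0.023,"dz":0,"yaw":0},
    {"dx":0.031,"dy":0.046,"dz":0,"yaw":0},
    {"dx":0.047,"dy":0.069,"dz":0,"yaw":0},
    {"dx":0.063,"dy":0.091,"dz":0,"yaw":0},
    {"dx":0.0784,"dy":0.1143,"dz":0,"yaw":0}
  ]
}}

```text
t: 18.15
ee_pos: [0.5287, 0.169, 0.1489]
tcp_rot: [0.151, 0.989, -0.0, -0.001]
contact_force: [0.4, 0.2, -3.3]
gripper_width: 0.375
```

Call:
{"name": "apply_moves", "arguments": {
  "targets": [
    {"dx":0.0157,"dy":0.023,"dz":0,"yaw":0},
    {"dx":0.031,"dy":0.046,"dz":0,"yaw":0},
    {"dx":0.047,"dy":0.069,"dz":0,"yaw":0},
    {"dx":0.063,"dy":0.091,"dz":0,"yaw":0},
    {"dx":0.0784,"dy":0.1143,"dz":0,"yaw":0}
  ]
}}

```text
t: 18.57
ee_pos: [0.4879, 0.3014, 0.1489]
tcp_rot: [0.151, 0.989, -0.0, -0.001]
contact_force: [0.5, -0.4, -2.1]
gripper_width: 0.371
```

Call:
{"name": "apply_moves", "arguments": {
  "targets": [
    {"dx":0,"dy":0,"dz":0,"yaw":0},
    {"dx":0,"dy":0,"dz":0,"yaw":0}
  ]
}}

```text
t: 18.73
ee_pos: [0.4881, 0.3013, 0.1489]
tcp_rot: [0.15, 0.989, -0.0, -0.001]
contact_force: [0.6, -0.9, -2.9]
gripper_width: 0.37
```

```bash
python3 g.py .49 .300 .039 w7
```

```text
t 18.73 tcp [0.4881 0.3013 0.1489] psi 162.8 q6 -0.93 w 0.37 F [ 0.6 -0.9 -2.9] tilt [ 0.001 -0.001 -1.   ]
shift [-0.0023 -0.0006  0.1099]
fov 65.70646984690485 expected px [320.45872122 202.56851546] [320.60853551 190.2792629 ]
```

View pics/w7.png

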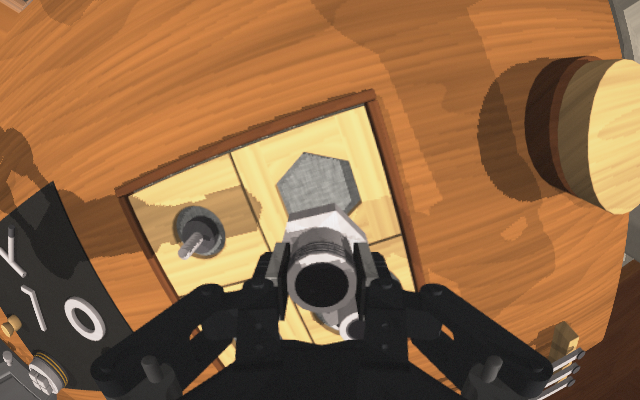

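The worm screw is seated in its pocket at (200,230). The hex pocket is centred at ~(318,193) against an expected (320,195). Lowering the adapter.

Call:
{"name": "apply_moves", "arguments": {
  "targets": [
    {"dx":-0.002,"dy":-0.001,"dz":0.03,"yaw":0},
    {"dx":-0.002,"dy":-0.001,"dz":0.06,"yaw":0},
    {"dx":-0.002,"dy":-0.001,"dz":0.085,"yaw":0},
    {"dx":-0.002,"dy":-0.001,"dz":0.097,"yaw":0},
    {"dx":-0.002,"dy":-0.001,"dz":0.102,"yaw":0}
  ]
}}

```text
t: 19.2
ee_pos: [0.4893, 0.2972, 0.0447]
tcp_rot: [0.152, 0.988, -0.001, -0.002]
contact_force: [-0.3, -0.6, -2.8]
gripper_width: 0.375
```

Call:
{"name": "apply_moves", "arguments": {
  "targets": [
    {"dx":0,"dy":0,"dz":0.003,"yaw":0},
    {"dx":0,"dy":0,"dz":0.005,"yaw":0},
    {"dx":0,"dy":0,"dz":0.006,"yaw":0},
    {"dx":0,"dy":0,"dz":0.007,"yaw":0},
    {"dx":0,"dy":0,"dz":0.007,"yaw":0}
  ]
}}

```text
t: 19.62
ee_pos: [0.4916, 0.2992, 0.0413]
tcp_rot: [0.151, 0.989, 0.0, 0.001]
contact_force: [0.3, 0.5, -2.8]
gripper_width: 0.375
```

Call:
{"name": "apply_moves", "arguments": {
  "targets": [
    {"dx":0,"dy":0,"dz":0.001,"yaw":0},
    {"dx":0,"dy":0,"dz":0.002,"yaw":0},
    {"dx":0,"dy":0,"dz":0.002,"yaw":0}
  ]
}}

```text
t: 19.87
ee_pos: [0.4912, 0.2992, 0.0389]
tcp_rot: [0.151, 0.989, 0.0, 0.0]
contact_force: [-0.6, -0.3, 1.5]
gripper_width: 0.375
```

Call:
{"name": "apply_moves", "arguments": {
  "targets": [
    {"dx":0,"dy":0,"dz":0,"yaw":0},
    {"dx":0,"dy":0,"dz":0,"yaw":0},
    {"dx":0,"dy":0,"dz":0,"yaw":0},
    {"dx":0,"dy":0,"dz":0,"yaw":0}
  ],
  "fingers": 0.055
}}

```text
t: 20.2
ee_pos: [0.4911, 0.299, 0.0385]
tcp_rot: [0.151, 0.989, 0.0, 0.0]
contact_force: [0.3, -0.8, -0.5]
gripper_width: 0.643
```

Call:
{"name": "apply_moves", "arguments": {
  "targets": [
    {"dx":0,"dy":0,"dz":-0.01,"yaw":0},
    {"dx":0,"dy":0,"dz":-0.04,"yaw":0},
    {"dx":0,"dy":0,"dz":-0.07,"yaw":0},
    {"dx":0,"dy":0,"dz":-0.1,"yaw":0},
    {"dx":0,"dy":0,"dz":-0.112,"yaw":0}
  ]
}}

```text
t: 20.62
ee_pos: [0.4934, 0.2999, 0.156]
tcp_rot: [0.151, 0.989, 0.002, 0.004]
contact_force: [0.9, -0.1, 0.8]
gripper_width: 0.645
```

Call:
{"name": "apply_moves", "arguments": {
  "targets": [
    {"dx":-0.006,"dy":-0.034,"dz":0,"yaw":0},
    {"dx":-0.013,"dy":-0.068,"dz":0,"yaw":0},
    {"dx":-0.019,"dy":-0.102,"dz":0,"yaw":0},
    {"dx":-0.026,"dy":-0.137,"dz":0,"yaw":0},
    {"dx":-0.032,"dy":-0.171,"dz":0,"yaw":0}
  ],
  "fingers": 0.04
}}

```text
t: 21.03
ee_pos: [0.4698, 0.1247, 0.1503]
tcp_rot: [0.151, 0.989, -0.0, 0.0]
contact_force: [-0.2, -0.0, 0.5]
gripper_width: 0.471
```

Call:
{"name": "apply_moves", "arguments": {
  "targets": [
    {"dx":-0.006,"dy":-0.034,"dz":0,"yaw":0},
    {"dx":-0.013,"dy":-0.068,"dz":0,"yaw":0},
    {"dx":-0.019,"dy":-0.102,"dz":0,"yaw":0},
    {"dx":-0.026,"dy":-0.137,"dz":0,"yaw":0},
    {"dx":-0.032,"dy":-0.171,"dz":0,"yaw":0}
  ]
}}

```text
t: 21.45
ee_pos: [0.4494, -0.0482, 0.1504]
tcp_rot: [0.151, 0.989, -0.0, 0.0]
contact_force: [1.1, -0.2, 0.4]
gripper_width: 0.467
```

Call:
{"name": "apply_moves", "arguments": {
  "targets": [
    {"dx":-0.006,"dy":-0.034,"dz":0,"yaw":0},
    {"dx":-0.013,"dy":-0.068,"dz":0,"yaw":0},
    {"dx":-0.019,"dy":-0.102,"dz":0,"yaw":0},
    {"dx":-0.026,"dy":-0.137,"dz":0,"yaw":0},
    {"dx":-0.032,"dy":-0.171,"dz":0,"yaw":0}
  ]
}}

```text
t: 21.87
ee_pos: [0.4289, -0.2211, 0.1504]
tcp_rot: [0.151, 0.989, -0.0, 0.0]
contact_force: [0.2, 0.2, 1.2]
gripper_width: 0.472
```

Call:
{"name": "apply_moves", "arguments": {
  "targets": [
    {"dx":0,"dy":0,"dz":0,"yaw":0.11},
    {"dx":0,"dy":0,"dz":0,"yaw":0.22},
    {"dx":0,"dy":0,"dz":0,"yaw":0.33},
    {"dx":0,"dy":0,"dz":0,"yaw":0.44},
    {"dx":0,"dy":0,"dz":0,"yaw":0.555}
  ]
}}

```text
t: 22.28
ee_pos: [0.4293, -0.2194, 0.1502]
tcp_rot: [0.419, 0.908, 0.0, -0.0]
contact_force: [-1.1, 0.1, 0.0]
gripper_width: 0.469
```

Call:
{"name": "apply_moves", "arguments": {
  "targets": [
    {"dx":0,"dy":0,"dz":0,"yaw":0},
    {"dx":0,"dy":0,"dz":0,"yaw":0}
  ]
}}

```text
t: 22.45
ee_pos: [0.4294, -0.2193, 0.1503]
tcp_rot: [0.414, 0.91, 0.0, -0.0]
contact_force: [-0.7, -0.0, -0.4]
gripper_width: 0.465
```

```bash
python3 g.py .4314 -.2183 .006 w8
```

```text
t 22.45 tcp [ 0.4294 -0.2193  0.1503] psi 131.0 q6 -1.44 w 0.465 F [-0.7 -0.  -0.4] tilt [ 0. -0. -1.]
shift [-0.0006  0.0021  0.1443]
fov 65.70646984690485 expected px [323.55755142 200.22370903] [323.27156115 188.23463131]
```

View pics/w8.png

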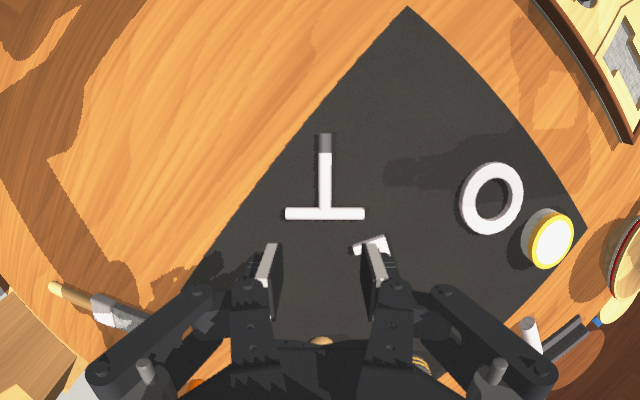

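The tee key is well aligned: shaft at column 325, cross-bar at row 213, and grip spot at (323,188). I'll shift ~3 mm in +y and descend; the L-key at (370,243) is clear.

Call:
{"name": "apply_moves", "arguments": {
  "targets": [
    {"dx":0,"dy":0.003,"dz":0.03,"yaw":0},
    {"dx":0,"dy":0.003,"dz":0.06,"yaw":0},
    {"dx":0,"dy":0.003,"dz":0.09,"yaw":0},
    {"dx":0,"dy":0.003,"dz":0.115,"yaw":0},
    {"dx":0,"dy":0.003,"dz":0.13,"yaw":0}
  ]
}}

```text
t: 22.92
ee_pos: [0.4302, -0.2159, 0.0174]
tcp_rot: [0.415, 0.91, 0.001, -0.002]
contact_force: [0.0, 0.1, -0.3]
gripper_width: 0.47
```

Call:
{"name": "apply_moves", "arguments": {
  "targets": [
    {"dx":0,"dy":0,"dz":0.004,"yaw":0},
    {"dx":0,"dy":0,"dz":0.008,"yaw":0},
    {"dx":0,"dy":0,"dz":0.011,"yaw":0},
    {"dx":0,"dy":0,"dz":0.013,"yaw":0},
    {"dx":0,"dy":0,"dz":0.013,"yaw":0}
  ]
}}

```text
t: 23.33
ee_pos: [0.4324, -0.2179, 0.008]
tcp_rot: [0.416, 0.91, -0.0, 0.001]
contact_force: [-0.5, 0.1, -0.4]
gripper_width: 0.47
```

Call:
{"name": "apply_moves", "arguments": {
  "targets": [
    {"dx":0,"dy":0,"dz":0,"yaw":0},
    {"dx":0,"dy":0,"dz":0,"yaw":0}
  ]
}}

```text
t: 23.5
ee_pos: [0.4323, -0.2178, 0.008]
tcp_rot: [0.416, 0.909, -0.0, 0.001]
contact_force: [0.7, 0.4, 0.2]
gripper_width: 0.465
```

Call:
{"name": "apply_moves", "arguments": {
  "targets": [
    {"dx":0,"dy":0,"dz":0.002,"yaw":0},
    {"dx":0,"dy":0,"dz":0.002,"yaw":0}
  ]
}}

```text
t: 23.67
ee_pos: [0.4318, -0.2174, 0.0053]
tcp_rot: [0.416, 0.909, -0.0, 0.0]
contact_force: [0.0, -0.9, -0.5]
gripper_width: 0.471
```

Call:
{"name": "apply_moves", "arguments": {
  "targets": [
    {"dx":0,"dy":0,"dz":0,"yaw":0},
    {"dx":0,"dy":0,"dz":0,"yaw":0},
    {"dx":0,"dy":0,"dz":0,"yaw":0},
    {"dx":0,"dy":0,"dz":0,"yaw":0},
    {"dx":0,"dy":0,"dz":0,"yaw":0}
  ],
  "fingers": 0.0
}}

```text
t: 24.08
ee_pos: [0.4319, -0.2175, 0.0055]
tcp_rot: [0.416, 0.909, -0.0, 0.0]
contact_force: [-0.8, 1.3, 2.8]
gripper_width: 0.112
```

Call:
{"name": "apply_moves", "arguments": {
  "targets": [
    {"dx":0,"dy":0,"dz":0,"yaw":0},
    {"dx":0,"dy":0,"dz":-0.01,"yaw":0},
    {"dx":0,"dy":0,"dz":-0.02,"yaw":0},
    {"dx":0,"dy":0,"dz":-0.03,"yaw":0}
  ]
}}

```text
t: 24.42
ee_pos: [0.4318, -0.2174, 0.0362]
tcp_rot: [0.416, 0.909, 0.0, -0.0]
contact_force: [0.4, -0.0, -1.0]
gripper_width: 0.107
```

```bash
python3 g.py .609 .176 .15
```

```text
t 24.42 tcp [ 0.4318 -0.2174  0.0362] psi 130.9 q6 -1.43 w 0.107 F [ 0.4 -0.  -1. ] tilt [ 0.  0. -1.]
shift [ 0.1817  0.3914 -0.1138]
```

Call:
{"name": "apply_moves", "arguments": {
  "targets": [
    {"dx":0,"dy":0,"dz":-0.03,"yaw":0},
    {"dx":0,"dy":0,"dz":-0.06,"yaw":0},
    {"dx":0,"dy":0,"dz":-0.09,"yaw":0},
    {"dx":0,"dy":0,"dz":-0.115,"yaw":0}
  ]
}}

```text
t: 24.75
ee_pos: [0.4323, -0.2178, 0.1536]
tcp_rot: [0.416, 0.909, -0.0, 0.001]
contact_force: [1.2, -1.2, -1.3]
gripper_width: 0.109
```

Call:
{"name": "apply_moves", "arguments": {
  "targets": [
    {"dx":0.012,"dy":0.026,"dz":0,"yaw":0},
    {"dx":0.024,"dy":0.052,"dz":0,"yaw":0},
    {"dx":0.036,"dy":0.078,"dz":0,"yaw":0},
    {"dx":0.048,"dy":0.104,"dz":0,"yaw":0},
    {"dx":0.0606,"dy":0.1305,"dz":0,"yaw":0}
  ]
}}

```text
t: 25.17
ee_pos: [0.4914, -0.0851, 0.1515]
tcp_rot: [0.416, 0.909, -0.0, 0.001]
contact_force: [0.3, 0.7, -1.4]
gripper_width: 0.106
```

Call:
{"name": "apply_moves", "arguments": {
  "targets": [
    {"dx":0.012,"dy":0.026,"dz":0,"yaw":0},
    {"dx":0.024,"dy":0.052,"dz":0,"yaw":0},
    {"dx":0.036,"dy":0.078,"dz":0,"yaw":0},
    {"dx":0.048,"dy":0.104,"dz":0,"yaw":0},
    {"dx":0.0606,"dy":0.1305,"dz":0,"yaw":0}
  ]
}}

```text
t: 25.58
ee_pos: [0.5505, 0.0463, 0.1514]
tcp_rot: [0.416, 0.909, 0.0, 0.001]
contact_force: [-0.0, -1.0, -1.3]
gripper_width: 0.107
```

Call:
{"name": "apply_moves", "arguments": {
  "targets": [
    {"dx":0.012,"dy":0.026,"dz":0,"yaw":0},
    {"dx":0.024,"dy":0.052,"dz":0,"yaw":0},
    {"dx":0.036,"dy":0.078,"dz":0,"yaw":0},
    {"dx":0.048,"dy":0.104,"dz":0,"yaw":0},
    {"dx":0.0606,"dy":0.1305,"dz":0,"yaw":0}
  ]
}}

```text
t: 26.0
ee_pos: [0.6095, 0.1776, 0.1514]
tcp_rot: [0.416, 0.909, 0.0, 0.0]
contact_force: [1.0, -0.5, -1.4]
gripper_width: 0.111
```

Call:
{"name": "apply_moves", "arguments": {
  "targets": [
    {"dx":0,"dy":0,"dz":0,"yaw":0.113},
    {"dx":0,"dy":0,"dz":0,"yaw":0.226},
    {"dx":0,"dy":0,"dz":0,"yaw":0.339},
    {"dx":0,"dy":0,"dz":0,"yaw":0.452},
    {"dx":0,"dy":0,"dz":0,"yaw":0.565}
  ]
}}

```text
t: 26.42
ee_pos: [0.609, 0.1763, 0.1513]
tcp_rot: [0.655, 0.756, 0.0, 0.0]
contact_force: [-0.3, -0.2, -1.9]
gripper_width: 0.106
```

Call:
{"name": "apply_moves", "arguments": {
  "targets": [
    {"dx":0,"dy":0,"dz":0,"yaw":0.113},
    {"dx":0,"dy":0,"dz":0,"yaw":0.226},
    {"dx":0,"dy":0,"dz":0,"yaw":0.339},
    {"dx":0,"dy":0,"dz":0,"yaw":0.452},
    {"dx":0,"dy":0,"dz":0,"yaw":0.565}
  ]
}}

```text
t: 26.83
ee_pos: [0.6091, 0.1762, 0.1514]
tcp_rot: [0.84, 0.543, 0.0, 0.0]
contact_force: [-0.6, 0.6, -1.9]
gripper_width: 0.107
```

Call:
{"name": "apply_moves", "arguments": {
  "targets": [
    {"dx":0,"dy":0,"dz":0,"yaw":0.113},
    {"dx":0,"dy":0,"dz":0,"yaw":0.226},
    {"dx":0,"dy":0,"dz":0,"yaw":0.339},
    {"dx":0,"dy":0,"dz":0,"yaw":0.452},
    {"dx":0,"dy":0,"dz":0,"yaw":0.565}
  ]
}}

```text
t: 27.25
ee_pos: [0.6091, 0.1762, 0.1514]
tcp_rot: [0.958, 0.287, 0.0, 0.0]
contact_force: [-0.1, 0.8, -1.0]
gripper_width: 0.112
```

Call:
{"name": "apply_moves", "arguments": {
  "targets": [
    {"dx":0,"dy":0,"dz":0,"yaw":0.113},
    {"dx":0,"dy":0,"dz":0,"yaw":0.226},
    {"dx":0,"dy":0,"dz":0,"yaw":0.339},
    {"dx":0,"dy":0,"dz":0,"yaw":0.452},
    {"dx":0,"dy":0,"dz":0,"yaw":0.563}
  ]
}}

```text
t: 27.67
ee_pos: [0.6091, 0.1762, 0.1514]
tcp_rot: [1.0, 0.01, 0.0, -0.0]
contact_force: [0.7, 0.1, -1.3]
gripper_width: 0.11
```

Call:
{"name": "apply_moves", "arguments": {
  "targets": [
    {"dx":0,"dy":0,"dz":0,"yaw":0},
    {"dx":0,"dy":0,"dz":0,"yaw":0}
  ]
}}

```text
t: 27.83
ee_pos: [0.6091, 0.1762, 0.1511]
tcp_rot: [1.0, 0.014, 0.0, -0.0]
contact_force: [-0.3, -0.4, -1.0]
gripper_width: 0.108
```

```bash
python3 g.py .609 .176 .0165 w9
```

```text
t 27.83 tcp [0.6091 0.1762 0.1511] psi 1.7 q6 1.63 w 0.108 F [-0.3 -0.4 -1. ] tilt [ 0.001 -0.    -1.   ]
shift [-0.0002  0.0002  0.1346]
fov 65.70646984690485 expected px [321.4812952  200.39395936] [321.44818746 188.47345144]
```

View pics/w9.png

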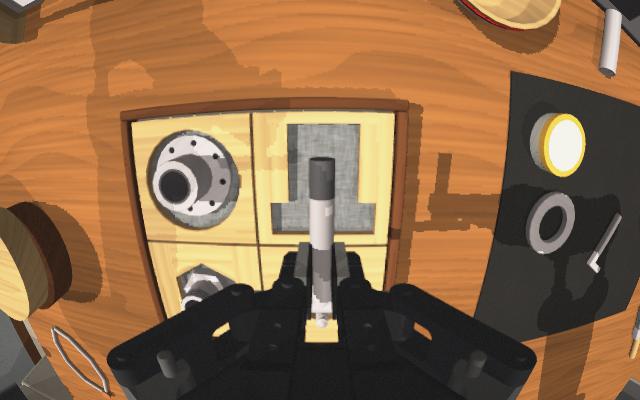

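The key is held with its tip up in the image at (321,158), matching the T pocket (shaft slot columns 287–360, cross-bar slot rows 203–234). The faceplate and adapter also look seated. I'll make a ~1 mm correction and lower.

Call:
{"name": "apply_moves", "arguments": {
  "targets": [
    {"dx":-0.001,"dy":0.001,"dz":0.03,"yaw":0},
    {"dx":-0.001,"dy":0.001,"dz":0.06,"yaw":0},
    {"dx":-0.001,"dy":0.001,"dz":0.085,"yaw":0},
    {"dx":-0.001,"dy":0.001,"dz":0.105,"yaw":0},
    {"dx":-0.001,"dy":0.001,"dz":0.115,"yaw":0}
  ]
}}

```text
t: 28.3
ee_pos: [0.6058, 0.1749, 0.0321]
tcp_rot: [1.0, 0.014, -0.003, 0.0]
contact_force: [-0.7, -0.5, -1.5]
gripper_width: 0.105
```

Call:
{"name": "apply_moves", "arguments": {
  "targets": [
    {"dx":0,"dy":0,"dz":0.005,"yaw":0},
    {"dx":0,"dy":0,"dz":0.01,"yaw":0},
    {"dx":0,"dy":0,"dz":0.014,"yaw":0},
    {"dx":0,"dy":0,"dz":0.016,"yaw":0},
    {"dx":0,"dy":0,"dz":0.017,"yaw":0}
  ]
}}

```text
t: 28.72
ee_pos: [0.6087, 0.1752, 0.0191]
tcp_rot: [1.0, 0.013, 0.001, -0.0]
contact_force: [0.1, 0.4, -1.5]
gripper_width: 0.106
```

Call:
{"name": "apply_moves", "arguments": {
  "targets": [
    {"dx":0,"dy":0,"dz":0,"yaw":0},
    {"dx":0,"dy":0,"dz":0,"yaw":0}
  ]
}}

```text
t: 28.88
ee_pos: [0.6085, 0.1752, 0.019]
tcp_rot: [1.0, 0.013, 0.001, -0.0]
contact_force: [-0.5, 0.2, -1.9]
gripper_width: 0.11
```

Call:
{"name": "apply_moves", "arguments": {
  "targets": [
    {"dx":0,"dy":0,"dz":0.001,"yaw":0},
    {"dx":0,"dy":0,"dz":0.002,"yaw":0},
    {"dx":0,"dy":0,"dz":0.002,"yaw":0}
  ]
}}

```text
t: 29.13
ee_pos: [0.6084, 0.1752, 0.0166]
tcp_rot: [1.0, 0.013, 0.0, -0.0]
contact_force: [-0.4, 0.8, -0.3]
gripper_width: 0.108
```

Call:
{"name": "apply_moves", "arguments": {
  "targets": [
    {"dx":0,"dy":0,"dz":0.0005,"yaw":0},
    {"dx":0,"dy":0,"dz":0.001,"yaw":0},
    {"dx":0,"dy":0,"dz":0.001,"yaw":0}
  ]
}}

```text
t: 29.38
ee_pos: [0.6084, 0.1752, 0.0165]
tcp_rot: [1.0, 0.013, 0.0, 0.0]
contact_force: [-2.9, -0.5, 5.8]
gripper_width: 0.109
```

Floor contact. Opening slightly and lifting away.

Call:
{"name": "apply_moves", "arguments": {
  "targets": [
    {"dx":0,"dy":0,"dz":0,"yaw":0},
    {"dx":0,"dy":0,"dz":0,"yaw":0},
    {"dx":0,"dy":0,"dz":0,"yaw":0},
    {"dx":0,"dy":0,"dz":0,"yaw":0}
  ],
  "fingers": 0.026
}}

```text
t: 29.72
ee_pos: [0.6079, 0.1751, 0.0151]
tcp_rot: [1.0, 0.013, -0.0, 0.0]
contact_force: [-0.2, 0.9, 0.7]
gripper_width: 0.306
```

Call:
{"name": "apply_moves", "arguments": {
  "targets": [
    {"dx":0,"dy":0,"dz":-0.008,"yaw":0},
    {"dx":0,"dy":0,"dz":-0.03,"yaw":0},
    {"dx":0,"dy":0,"dz":-0.065,"yaw":0},
    {"dx":0,"dy":0,"dz":-0.1,"yaw":0},
    {"dx":0,"dy":0,"dz":-0.14,"yaw":0}
  ]
}}

```text
t: 30.13
ee_pos: [0.607, 0.175, 0.156]
tcp_rot: [1.0, 0.013, -0.001, 0.0]
contact_force: [-0.1, 0.6, 0.5]
gripper_width: 0.302
```

Call:
{"name": "apply_moves", "arguments": {
  "targets": [
    {"dx":-0.035,"dy":0,"dz":-0.01,"yaw":0},
    {"dx":-0.07,"dy":0,"dz":-0.02,"yaw":0},
    {"dx":-0.105,"dy":0,"dz":-0.03,"yaw":0},
    {"dx":-0.14,"dy":0,"dz":-0.04,"yaw":0},
    {"dx":-0.17,"dy":0,"dz":-0.05,"yaw":0}
  ]
}}

```text
t: 30.55
ee_pos: [0.4359, 0.1707, 0.2059]
tcp_rot: [1.0, 0.013, -0.0, -0.0]
contact_force: [0.0, 0.0, -0.8]
gripper_width: 0.301
```

Call:
{"name": "apply_moves", "arguments": {
  "targets": [
    {"dx":0,"dy":0,"dz":0,"yaw":0},
    {"dx":0,"dy":0,"dz":0,"yaw":0},
    {"dx":0,"dy":0,"dz":0,"yaw":0}
  ]
}}

```text
t: 30.8
ee_pos: [0.4387, 0.1708, 0.2059]
tcp_rot: [1.0, 0.013, 0.001, -0.0]
contact_force: [0.8, 0.5, 0.3]
gripper_width: 0.304
```

Run:
```python
from h import *
from rig import *
s=sense();print(s["t"],s["ee_pos"])
o=np.zeros((600,800,3),np.uint8)
c=capture("top");im=c["color"];np.savez("pics/top1.npz",**c)
o[:400,:400]=cv2.resize(im[125:229,182:286],(400,400),interpolation=cv2.INTER_CUBIC)
p=capture("side")["color"];o[:400,400:]=cv2.resize(p[125:215,240:355],(400,313))[:400] if 0 else cv2.resize(p[120:220,245:345],(400,400))
w=capture("wrist")["color"];o[400:,:320]=cv2.resize(w,(320,200))
o[400:,320:640]=cv2.resize(im[105:250,325:475],(320,200))
cv2.imwrite("pics/final.png",o)
a=np.load("pics/top0.npz")["color"]; g=lambda i:(cv2.cvtColor(i,cv2.COLOR_BGR2GRAY)>70).astype(np.uint8)
for n,(x,y) in dict(ring=(357,171),ell=(404,185)).items():
    for i in(a,im):
        k=np.zeros((400,640),np.uint8);k[y-19:y+19,x-19:x+19]=g(i)[y-19:y+19,x-19:x+19];m=cv2.moments(k,True);print(n,m["m10"]/m["m00"],m["m01"]/m["m00"])
```

```text
30.8 [0.43867637 0.17076813 0.20587738]
ring 356.69978858350953 171.18393234672305
ring 356.7088607594937 171.1983122362869
ell 403.7967914438503 185.3903743315508
ell 403.83597883597884 185.43386243386243
```

View pics/final.png

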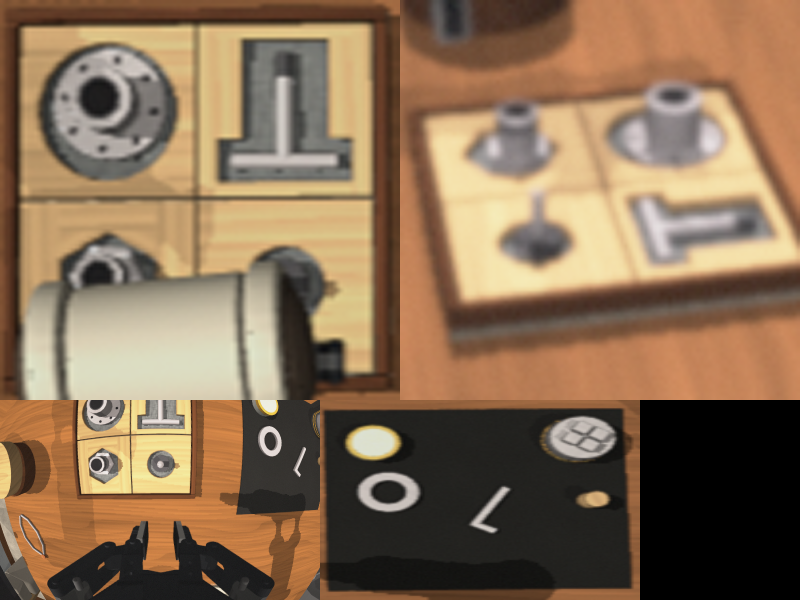

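The final composite shows all four accessories flat in their own pockets and roughly centred. The ring and L-key haven't moved (under 0.1 px) and the gripper is clear. Handing in.

```bash
python3 -c "
from rig import *
print(close_job())"
```

```text
the job is handed in; nothing more can be done
None
```

I placed the faceplate, worm screw, adapter and tee key in their own pockets, lowering each until the wrist force showed floor contact before releasing. I handed the job in after about 31 s of the 102 s allowed; `close_job` gave no verdict.

- **Accessories:** The last top, side and wrist pictures show all four flat in their pockets and roughly centred. The key's shaft lies along its slot. I judged this by eye and did not measure final positions or tilts. In the last top view the arm partly hid the adapter and worm screw, so I checked those two in the side and wrist views.
- **Flat ring and L-key:** Both are where they started; the top camera shows a shift of under 0.1 pixel.
- **Problems and disagreements:**
  - My first four move calls were refused because the rows had no `yaw` value; the arm did not move.
  - Pocket positions from the top and wrist cameras differed by up to about 6 mm. I used averages of about 2–3 mm either way, and each later view over a pocket agreed to about 2–3 mm.

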